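# Transfer a job tag over the end stops and check it in

## Task

Two job tags hang on the left rail. Take the one with the long plate, lift it over the end stops and hang it on the open left-hand stretch of the right rail; then slide it along that rail, without lifting it off again, until it pushes the sprung plunger of the switch box in with a steady light press of about 8 N for a second (15 N harms the switch). Let go and leave it hanging by the plunger, with the short tag and everything else on the bench left alone.

Things in the scene. Friction and masses are not known exactly. Their poses are not given: they have to be found in the camera images.
- long_tag: The tag to move, 130-190 g: inverted-U saddle that rides level on a rail. Origin: centre of the saddle's inner roof, which rests on the rail top; z up, y along the rail. Long front plate on the -x side, 3 mm thick, 46 wide, down to z -70; rear lip down to z -22; 16 mm between them. On the roof a grey block 22 x 30 (y -15 to +15) x 20 mm high.
- tab (a point): Middle of the long tag's grip, 44 mm above its origin: a flat upright tab on the grey block, 12 mm thick (tag's x), 26 wide (tag's y), from 20 to 64 mm above the origin. Axes as the tag.
- short_tag: The other tag, stays on the left rail: same saddle, origin and axes, but its plate hangs only 40 mm and its grip is a round post, 16 mm diameter, up to z +62. Either tag may be the one nearer the right end.
- rack_a: Left rack, fixed. Origin: centre of its base (70 mm wide, 10 high) on the table; y along the rail, z up. Rail 10 mm wide, 14 high, flat top at z +150, y -100 to +100. End stops at both ends: lugs 10 mm wide, 8 long, rising 18 mm above the rail top. Posts no wider than the rail. A tag drags on a rail with a quarter to a half of the load on it.
- rack_b: Right rack, fixed, turned on its own. Origin, axes, rail section and top height (z +150) as the left rack; rail from y -110 to +110. One end stop lug, 18 mm high and 8 long, at its left end (y +102 to +110). Switch box at its right end (-y).
- stretch (a point): Middle of the open left-hand stretch of the right rail, on the rail top (rack's y +55). A tag may be hung with its origin within 30 mm of here along the rail; from there it must be slid.
- checkin_box: Switch box, fixed, 44 x 48 x 60 mm, top 18 mm above origin. Origin: centre of its face towards the left, on the plunger's axis, 10 mm above the rail top; +y along the rail away from the box. A 16 mm sleeve with a sprung rubber-tipped plunger sticks out of this face and meets the end of a tag's grey block.
- tip_max (a point): The farthest place, 48 mm out of the box's face, where the relaxed plunger's tip may stand; it stands 0 to 28 mm nearer the box. The sleeve is screwed to another length each time and not measured: feel for it. Spring 2 N/mm, no preload, 12 mm stroke, then solid. A press of 4 to 12 N for half a second counts; over 15 N harms it.
- tape_measure: Bystander: pocket tape measure 34 x 72 x 64 mm standing on the table, origin under its centre.
- stud_tin: Bystander: flat lidded tin 75 x 124 x 37 mm, origin under its centre.
- marker: Bystander: marker pen 17 x 131 x 18 mm, lying, origin under its centre.
- core: Bystander: offcut of card tube, 50 mm diameter, 62 mm high, standing, origin under its centre.
Not all that is in view belongs to the job. Leave any turquoise look-alike of the long_tag alone.

How it is judged:
By the outcome, as a careful person would: the job done as asked, in the order asked, and still so for the second after the job is handed in, with the robot touching nothing.
It also fails if it takes over 61 s, if anything falls off the work surface, if the arm or the gripper's body presses on something with over 40 N, if the wrist force passes 120 N, or if a joint passes its speed limit or range.

## Robot

A 6-joint arm with a two-finger parallel gripper is mounted at the origin on the work surface; the furniture and walls round the work are solid. World frame = base frame: x ahead of the robot, y to its left, z up, the work surface at z = 0. Lengths are in mm, angles in rad, forces in N, time in s.
With the tool pointing down it reaches from about 350 to 975 mm from the base axis. Payload 7.1 kg.
Tool frame: the origin (TCP) lies on the centre line of the jaws, within the pads' length; the fingertips stand 19 mm ahead of it and the grasp point (between the pads) is the TCP; z points along the fingers, y is the line along which they close (so a half turn about z gives the same grasp; the last joint's range is limited). The gripper opens to 88 mm and grips with 3 to 60 N. Pads are 20 mm wide; open, the fingers measure 115 mm over their backs; the gripper's body (75 mm by 178 mm) begins 61 mm behind the grasp point.
Start: joints at [1.303, 0.423, 1.63, -0, 1.089, -0.019], TCP at [153.869, 605.747, 213.475] pointing down, gripper open.
Joint ranges: [-3, 3], [-0.9, 2.11], [0.09, 2.58], [-1.31, 4.45], [0.11, 2.69], [-2.54, 2.54]. Speed limits (rad/s): [2.39, 2.39, 3.01, 3.14, 3.14, 3.14].

## Interface

Orientations are given as a 3x3 rotation matrix whose columns are the frame's x, y, z axes.
In Python, from rig import ctrl gives the robot as it stands. Calls block until the motion is done:
- ctrl.goto(position, orientation): joint-space move of the TCP to a pose.
- ctrl.move_straight(position, attitude=None, feed=150): straight line of the TCP; attitude=None keeps the orientation; feed is the mean speed in mm/s.
- ctrl.move_j(angles): joint-space move.
- ctrl.gripper_to(opening, squeeze=None): finger opening in mm; squeeze is the grip in N (None keeps the last); returns when the fingers have stopped.
- ctrl.hold(seconds).
- ctrl.inverse_kinematics(position, orientation): joint angles nearest the present ones, or None.
- ctrl.state(): the state.
- ctrl.get_image(name): name is "side" or "top" or "wrist"; returns (picture, depth): 420x560x3 uint8, red, green, blue; 420x560 float32, mm along the optical axis (not along the pixel's ray), 0 where there is no reading.
- ctrl.calibration(name): a dict with "camera_matrix" (3x3 intrinsics, pixels), "camera_from_world" (4x4, takes a point from world to camera coordinates). Camera axes: x right, y up, looking along -z (the intrinsics and any distortion apply to the point x, -y, -z); pixel columns grow to the right and rows downward; lengths in mm; the calibration is good to about 2 mm. A picture is of the moment at which its call begins: read the wrist's pose just before it. calibration takes no time and is no camera call; for the wrist camera it gives the pose at the moment of the call.
A pose or a line that the arm cannot do raises ctrl.Unreachable and nothing moves.
- ctrl.hand_in(): hands the job in; it is judged then, once.
The state is a dict: "clock": time; "q": joint angles; "qvel": joint speeds; "joint_torque": joint torques, N m; "position": TCP position; "tcp_rot": TCP orientation; "wrist_force": force on the tool from outside, world axes, zero at the start; "ft_torque": the same for the moment, N m; "opening": finger opening in mm; "grasp_force": force on a finger pad.
Only numpy, scipy, OpenCV 4.12 (cv2) and the standard library are available. Lean on these libraries where they do the work, as an engineer would, in place of code of your own. Each camera call takes 0.05 s, during which the arm holds its last target. There are 200 camera calls.

## Working session

There is one attempt and no reset: what is moved stays moved. The work goes in short steps, each a Python script; the robot and the scene stay as the last script left them, time stands still between calls to the robot, and variables do not carry over. Pictures are saved under pics/ and viewed, at most 10 in all, crops included, and the job is handed in when it is done.

```bash
ls; mkdir -p pics
python3 - <<'E'
from rig import ctrl
import cv2, numpy as np
for n in ("top","side"):
    im,d=ctrl.get_image(n); cal=ctrl.calibration(n)
    cv2.imwrite(f"pics/{n}0.png",im[:,:,::-1]); np.savez(f"pics/{n}0.npz",im=im,d=d,K=cal["camera_matrix"],T=cal["camera_from_world"])
    print(n,cal.keys(),np.round(cal["camera_matrix"],1).tolist(),np.round(cal["camera_from_world"],3).tolist(),(d>0).mean())
s=ctrl.state(); print(s)
E
```

```text
pics
top dict_keys(['camera_matrix', 'camera_from_world']) [[459.1, 0.0, 285.2], [0.0, 459.1, 203.0], [0.0, 0.0, 1.0]] [[-0.018, -1.0, 0.001, 48.543], [0.998, -0.018, 0.065, -521.914], [-0.065, 0.002, 0.998, -1285.662], [0.0, 0.0, 0.0, 1.0]] 0.9960586734693877
side dict_keys(['camera_matrix', 'camera_from_world']) [[534.8, 0.0, 280.4], [0.0, 534.8, 204.5], [0.0, 0.0, 1.0]] [[-0.935, -0.355, 0.006, 499.556], [0.142, -0.356, 0.924, -191.758], [-0.326, 0.864, 0.383, -1424.352], [0.0, 0.0, 0.0, 1.0]] 0.9555017006802721
{'clock': 0.1, 'q': array([ 1.30297458e+00,  4.23781857e-01,  1.63059811e+00, -3.68629660e-05,
        1.08860450e+00, -1.90243153e-02]), 'qvel': array([ 0.00167113, -0.00155356, -0.00178924, -0.00048874, -0.00021261,
        0.00150378]), 'joint_torque': array([-4.20292854e-04, -5.45616782e+01, -2.74324518e+01,  6.43888582e-02,
        1.88674981e-02, -8.19662738e-07]), 'position': array([153.76318913, 605.2608159 , 212.77463332]), 'tcp_rot': array([[-9.69213457e-01,  2.46221774e-01, -3.36821122e-04],
       [ 2.46222004e-01,  9.69212515e-01, -1.35083403e-03],
       [-6.15350448e-06, -1.39217929e-03, -9.99999031e-01]]), 'wrist_force': array([-0.76798151,  0.43020894, -0.23011536]), 'ft_torque': array([-0.04150082, -0.0378977 ,  0.00216494]), 'grasp_force': 0.0, 'opening': 87.57481387703109}
```

View pics/top0.png

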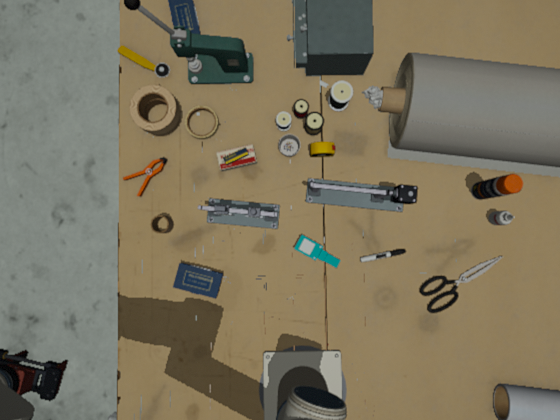

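View pics/side0.png

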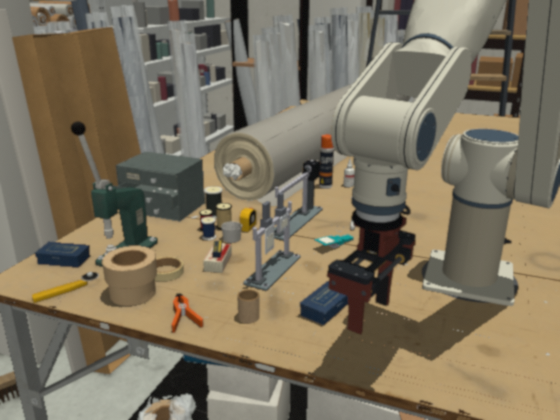

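The top view shows rack_a around (240,212) with two tags, and rack_b around (355,195) with the black switch box at (405,194). The turquoise look-alike lies flat at (317,250). The side view shows both tags on the left rail near (270,225). Next I'll measure from depth and enlarge both racks.

```bash
cat > h.py <<'E'
import numpy as np, cv2
def cloud(d,K,T):
    v,u=np.mgrid[:d.shape[0],:d.shape[1]]
    c=np.stack([(u-K[0,2])/K[0,0]*d,-(v-K[1,2])/K[1,1]*d,-d],-1)
    return (c-T[:3,3])@T[:3,:3]
def rail(P2):
    c=np.median(P2,0)
    vx,vy,x0,y0=cv2.fitLine(P2.astype(np.float32),cv2.DIST_HUBER,0,.01,.01).ravel()
    return np.array([x0,y0]),np.array([vx,vy])
E
python3 - <<'E'
from h import *
f=np.load("pics/top0.npz");im,d=f["im"],f["d"];P=cloud(d,f["K"],f["T"])
np.set_printoptions(precision=1,suppress=True)
print("table z",np.median(P[150:300,130:420,2]))
for n,(u0,u1,v0,v1) in dict(a=(192,290,190,235),b=(298,425,170,215)).items():
    Q=P[v0:v1,u0:u1].reshape(-1,3); z=Q[:,2]
    print(n,"z hist",np.histogram(z,bins=np.arange(-10,230,10))[0])
    R=Q[(z>142)&(z<158)]; p,t=rail(R[:,:2]); 
    if t[1]<0:t=-t
    nrm=np.array([t[1],-t[0]])   # rack x
    B=Q[(z>3)&(z<17)]
    print(p,t,"yaw",np.degrees(np.arctan2(-t[0],t[1])),"base mean",B.mean(0))
    H=Q[z>143]; s=(H[:,:2]-p)@t; e=(H[:,:2]-p)@nrm
    for k in np.arange(-150,150,6):
        m=(s>=k)&(s<k+6)
        if m.any(): print(k,m.sum(),"zmax %.0f zmed %.0f e %.0f..%.0f"%(H[m,2].max(),np.median(H[m,2]),e[m].min(),e[m].max()))
a=cv2.resize(im[185:240,190:295],None,fx=5,fy=5,interpolation=cv2.INTER_CUBIC);b=cv2.resize(im[165:220,300:425],None,fx=5,fy=5,interpolation=cv2.INTER_CUBIC)
o=np.zeros((550,625,3),np.uint8);o[:275,:525]=a;o[275:]=b
cv2.imwrite("pics/crop1.png",o[:,:,::-1])
s=np.load("pics/side0.npz")["im"][150:300,220:340]
cv2.imwrite("pics/crop2.png",cv2.resize(s,None,fx=4,fy=4,interpolation=cv2.INTER_CUBIC)[:,:,::-1])
E
```

```text
table z 2.1365958674118675
a z hist [ 798 2114  951   17    1    1    2    1    2    3    4    4    2    8
   11   63  161   59   95    2    8   12   81]
[497.  158.5] [0.1 1. ] yaw -6.442143 base mean [498.  162.5   9. ]
-126 10 zmax 1317 zmed 1317 e -46..-46
-102 7 zmax 173 zmed 169 e -3..5
-96 9 zmax 173 zmed 167 e -4..5
-90 8 zmax 154 zmed 152 e -4..5
-84 11 zmax 155 zmed 152 e -4..4
-78 9 zmax 155 zmed 150 e -4..5
-72 8 zmax 155 zmed 152 e -3..5
-66 13 zmax 154 zmed 151 e -11..5
-60 19 zmax 175 zmed 155 e -11..10
-54 24 zmax 209 zmed 171 e -10..13
-48 28 zmax 217 zmed 188 e -10..13
-42 27 zmax 218 zmed 213 e -10..13
-36 14 zmax 214 zmed 173 e -9..11
-30 15 zmax 175 zmed 169 e -10..10
-24 10 zmax 153 zmed 152 e -10..5
-18 8 zmax 156 zmed 151 e -2..5
-12 12 zmax 156 zmed 153 e -3..5
-6 8 zmax 155 zmed 152 e -4..4
0 9 zmax 154 zmed 152 e -4..4
6 11 zmax 154 zmed 149 e -4..6
12 9 zmax 154 zmed 151 e -8..5
18 15 zmax 159 zmed 151 e -11..5
24 42 zmax 219 zmed 172 e -10..12
30 23 zmax 219 zmed 210 e -10..14
36 27 zmax 218 zmed 205 e -10..13
42 22 zmax 217 zmed 214 e -10..11
48 15 zmax 
[... 1186 characters left out ...]
4..4
-24 10 zmax 155 zmed 152 e -4..5
-18 11 zmax 155 zmed 152 e -2..5
-12 9 zmax 154 zmed 151 e -3..5
-6 9 zmax 154 zmed 152 e -4..4
0 11 zmax 154 zmed 152 e -5..5
6 10 zmax 155 zmed 153 e -5..5
12 12 zmax 155 zmed 150 e -4..5
18 8 zmax 154 zmed 151 e -4..4
24 9 zmax 154 zmed 151 e -5..3
30 12 zmax 154 zmed 151 e -4..5
36 9 zmax 154 zmed 152 e -3..5
42 9 zmax 153 zmed 151 e -4..4
48 11 zmax 155 zmed 152 e -5..3
54 10 zmax 153 zmed 151 e -5..5
60 8 zmax 155 zmed 151 e -4..5
66 12 zmax 155 zmed 152 e -4..4
72 8 zmax 156 zmed 152 e -5..3
78 11 zmax 152 zmed 151 e -5..5
84 12 zmax 155 zmed 152 e -5..4
90 8 zmax 155 zmed 152 e -4..4
96 11 zmax 172 zmed 168 e -5..4
102 8 zmax 173 zmed 165 e -5..3
```

View pics/crop1.png

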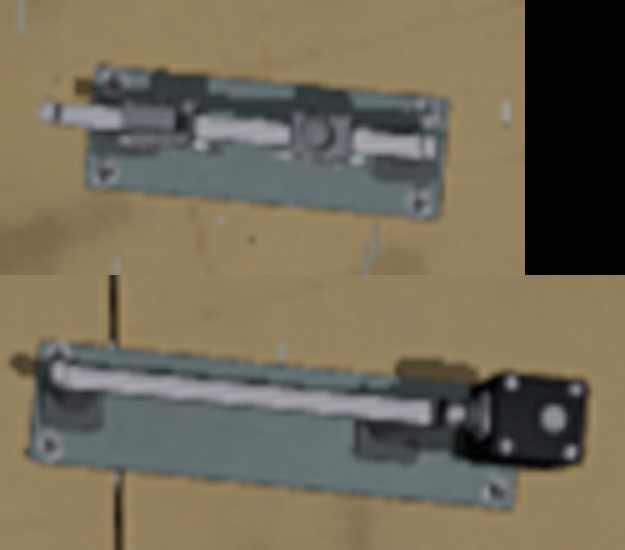

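View pics/crop2.png

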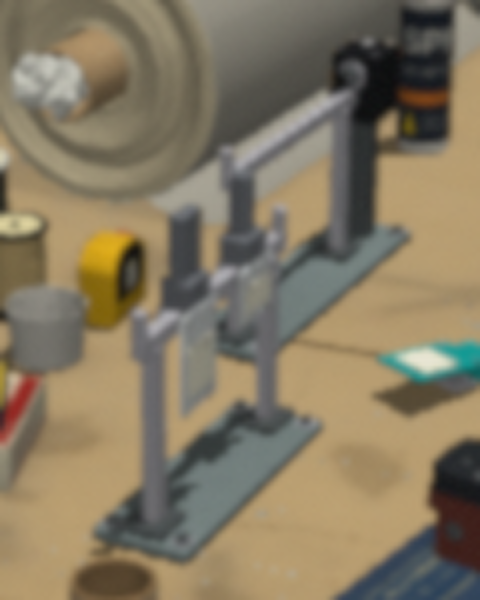

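The long tag is the left-hand one, with a flat tab at crop1 (150,117) and a long plate hanging to the left in crop2 (198,355). The short tag has a round post at crop1 (318,133) and a short plate at crop2 (255,295). The turquoise piece on the bench is the decoy. The lone bare stretch of rack_b is its left half, with the plunger tip at crop1 (455,412). Next I'll hover over the long tag and check it with the wrist camera.

```bash
cat >> h.py <<'E'
def geom():
    f=np.load("pics/top0.npz");P=cloud(f["d"],f["K"],f["T"]);o={}
    for n,(u0,u1,v0,v1) in dict(a=(192,290,190,235),b=(298,395,170,215)).items():
        Q=P[v0:v1,u0:u1].reshape(-1,3)
        R=Q[(Q[:,2]>146)&(Q[:,2]<157)]; p,t=rail(R[:,:2])
        for k in (6.,5.):
            t=t*np.sign(t[1]); e=(R[:,:2]-p)@[t[1],-t[0]]; R=R[abs(e)<k]; p,t=rail(R[:,:2])
        t=t*np.sign(t[1]); H=Q[(Q[:,2]>160)&(Q[:,2]<300)]; s=(H[:,:2]-p)@t
        o[n]=(p+t*(s.max()-(99 if n=="a" else 109)),t)  # rack origin xy from far lug edge
        tab=Q[(Q[:,2]>205)&(Q[:,2]<225)]
        if n=="a": o["tops"]=tab
    return o
def tool(t,sgn=1):
    y=np.array([t[1],-t[0],0])*sgn; z=np.array([0,0,-1.]); return np.stack([np.cross(y,z),y,z],1)
E
python3 - <<'E'
from h import *; from rig import ctrl
np.set_printoptions(precision=2,suppress=True)
g=geom(); (pa,ta),(pb,tb)=g["a"],g["b"]
na=np.array([ta[1],-ta[0]])
L=g["tops"]; s=(L[:,:2]-pa)@ta; e=(L[:,:2]-pa)@na
for nm,m in (("left",s>0),("right",s<=0)): print(nm,m.sum(),"s %.1f..%.1f mean %.1f e %.1f..%.1f mean %.1f"%(s[m].min(),s[m].max(),s[m].mean(),e[m].min(),e[m].max(),e[m].mean()))
m=s>0; c=pa+ta*(s[m].min()+s[m].max())/2; print("rack a",pa,ta,"b",pb,tb,"tab",c)
q=[(sg,ctrl.inverse_kinematics([*c,320],tool(ta,sg))) for sg in (1,-1)]
print(q); qb=[ctrl.inverse_kinematics([*(pb-tb*80),194],tool(tb,sg)) for sg in (1,-1)]; print(qb)
q=[x for x in q if x[1] is not None]; sg=min(q,key=lambda x:abs(x[1][5]))[0]; print("sgn",sg)
st=ctrl.state(); ctrl.move_straight(st["position"]+[0,0,90]); 
ctrl.goto([*(c-60*0*ta),320],tool(ta,sg)); ctrl.hold(.3)
cal=ctrl.calibration("wrist"); im,d=ctrl.get_image("wrist"); s_=ctrl.state(); print(s_["clock"],s_["position"],s_["wrist_force"])
np.savez("pics/w1.npz",im=im,d=d,K=cal["camera_matrix"],T=cal["camera_from_world"]); cv2.imwrite("pics/w1.png",im[:,:,::-1])
P=cloud(d,cal["camera_matrix"],cal["camera_from_world"]).reshape(-1,3)
print("cam",-cal["camera_from_world"][:3,:3].T@cal["camera_from_world"][:3,3])
near=np.linalg.norm(P[:,:2]-c,axis=1)<60; H=P[near&(P[:,2]>206)&(P[:,2]<222)]
if len(H): print("tab wrist",len(H),cv2.minAreaRect(H[:,:2].astype(np.float32)),H.mean(0))
E
```

```text
left 57 s 24.4..48.9 mean 36.8 e -5.7..6.3 mean 0.1
right 33 s -49.9..-35.2 mean -41.9 e -6.1..6.6 mean 0.3
rack a [497.51 159.89] [0.11 0.99] b [ 548.   -132.49] [0.12 0.99] tab [501.56 196.29]
[(1, array([ 0.35,  0.18,  1.71, -0.  ,  1.25,  0.46])), (-1, None)]
[array([-0.4 ,  0.38,  1.75, -0.  ,  1.01, -0.27]), None]
sgn 1
3.1333 [501.44 196.63 319.97] [ 0.34 -0.51  0.93]
cam [509.74 273.78 492.34]
tab wrist 418 ((500.0990295410156, 198.44920349121094), (25.40128517150879, 11.293497085571289), 83.68069458007812) [500.24 199.38 214.47]
```

View pics/w1.png

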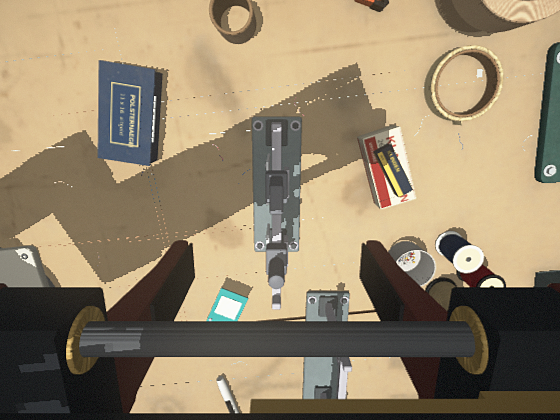

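The wrist view shows the tab at about (277,190), measured as a 25 x 11 mm rectangle with its top at z 214. That matches the long tag and differs from the top view by about 2 mm. Now I'll grasp.

Run:
```python
from h import *; from rig import ctrl
np.set_printoptions(precision=2,suppress=True)
g=geom(); pa,ta=g["a"]; na=np.array([ta[1],-ta[0]])
c=np.array([500.4,198.0]); R=tool(ta,1)
ctrl.gripper_to(50,squeeze=30)
ctrl.move_straight([*c,320],R); ctrl.move_straight([*c,225],feed=150); ctrl.move_straight([*c,195],feed=60); ctrl.hold(.3)
s=ctrl.state(); f0=s["wrist_force"]; print("pre",s["position"],f0)
ctrl.gripper_to(4); ctrl.hold(.3)
s=ctrl.state(); f=s["wrist_force"]-f0; print("grip",s["opening"],s["grasp_force"],s["position"],f,"lat",f[:2]@na,"along",f[:2]@ta,s["clock"])
```

```text
pre [500.56 198.07 195.29] [-0.71 -0.19  1.59]
grip 11.279051868338565 29.996042847633362 [500.42 198.   195.  ] [ 0.8   0.42 -1.06] lat 0.7532057464988353 along 0.5030180687983609 6.8417
```

Run:
```python
from h import *; from rig import ctrl
np.set_printoptions(precision=2,suppress=True)
g=geom(); (pa,ta),(pb,tb)=g["a"],g["b"]; nb=np.array([tb[1],-tb[0]])
s=ctrl.state(); p=s["position"]
ctrl.move_straight(p+[0,0,20],feed=60); ctrl.hold(.2); s=ctrl.state(); print("lift",s["opening"],s["wrist_force"])
ctrl.move_straight(p+[0,0,150])
c=pb+tb*52+np.array([-1.0,1.6]); ctrl.move_straight([*c,344],tool(tb),feed=160); ctrl.hold(.4)
cal=ctrl.calibration("wrist"); im,d=ctrl.get_image("wrist"); s=ctrl.state(); print(s["clock"],s["position"],s["wrist_force"],s["opening"])
T=cal["camera_from_world"]; np.savez("pics/w2.npz",im=im,d=d,K=cal["camera_matrix"],T=T); cv2.imwrite("pics/w2.png",im[:,:,::-1])
P=cloud(d,cal["camera_matrix"],T).reshape(-1,3)
e=(P[:,:2]-pb)@nb; q=(P[:,:2]-pb)@tb
z=P[:,2]; m=(abs(e)<12)&(abs(q)<115)&(z>143)&(z<157)
Rr=P[m]; pw,tw=rail(Rr[:,:2]); tw=tw*np.sign(tw[1]); ee=(Rr[:,:2]-pw)@[tw[1],-tw[0]]; 
print(m.sum(),"rail z",np.median(Rr[:,2]),"width",ee.min(),ee.max(),"line e at TCP",((pw-c)@np.array([tw[1],-tw[0]])),"yaw top/wrist",np.degrees([-np.arcsin(tb[0]),-np.arcsin(tw[0])]))
l=P[(abs(e)<12)&(q>85)&(q<125)&(z>160)&(z<175)]; ql=(l[:,:2]-pb)@tb; print("lug q",len(l),ql.min() if len(l) else 0,ql.max() if len(l) else 0)
for k in range(-110,110,10):
    mm=m&(q>=k)&(q<k+10)
    if mm.sum()>3: print(k,mm.sum(),"e %.1f..%.1f"%(e[mm].min(),e[mm].max()))
# tag: points of tag in TCP frame
w=(P-s["position"])@tool(tb); 
for lo,hi in((10,24),(24,46)):
    k=(w[:,2]>lo)&(w[:,2]<hi)&(abs(w[:,0])<40)&(abs(w[:,1])<20); 
    if k.any(): print("tag z",lo,hi,k.sum(),"x",w[k,0].min(),w[k,0].max(),"y",w[k,1].min(),w[k,1].max())
```

```text
lift 11.67924685651038 [ 0.18  0.29 -1.38]
10.9083 [553.37 -79.17 343.99] [ 0.36 -0.88 -0.78] 11.514444190912442
705 rail z 151.0045573454191 width -11.488033899320074 11.266296810315358 line e at TCP -0.1021776928789951 yaw top/wrist [-7.05 -6.57]
lug q 76 102.74991396790648 109.75261876136447
-110 17 e -11.2..11.2
-100 4 e -5.0..4.8
-90 40 e -5.0..3.6
20 45 e -5.9..3.1
30 77 e -5.9..3.1
40 77 e -5.9..3.1
50 78 e -5.9..3.0
60 81 e -5.8..3.0
70 86 e -5.8..3.0
80 84 e -5.8..2.9
90 81 e -5.8..2.9
100 20 e -6.8..2.8
tag z 10 24 350 x -3.720569002427473 14.685517213927573 y -10.779092056988912 10.267843268110392
tag z 24 46 660 x -9.580532072850895 23.165315587536313 y -11.140835232369808 12.794353022526874
```

View pics/w2.png

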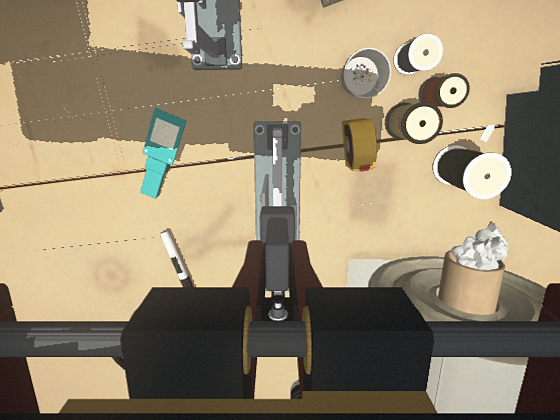

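The wrist view shows the tag in the jaws at (278,240), lined up over the rail of rack_b at (278,170). The residual is about 0.2 mm across the rail, with the lug 102.7 to 109.8 mm along it as expected. Next I'll lower with a force guard.

```bash
cat >> h.py <<'E'
def F(ctrl,n=8):
    a=[]
    for _ in range(n): ctrl.hold(.02); a.append(ctrl.state()["wrist_force"])
    return np.mean(a,0)
E
python3 - <<'E'
from h import *; from rig import ctrl
np.set_printoptions(precision=2,suppress=True)
tb=geom()["b"][1]; nb=np.array([tb[1],-tb[0]])
c=ctrl.state()["position"][:2]-0.15*nb
ctrl.move_straight([*c,275],feed=150); f0=F(ctrl); print("f0",f0)
for z in (262,250,238,226,218,210,203,199,197,196,195.3,194.8,194.4,194.0,193.6):
    ctrl.move_straight([*c,z],feed=60); f=F(ctrl,4)-f0; print(z,f[2],"lat %.2f"%(f[:2]@nb),ctrl.state()["position"][2])
    if f[2]>2.5 : break
print(ctrl.state()["clock"],ctrl.state()["opening"])
im,d=ctrl.get_image("side"); cv2.imwrite("pics/s3.png",cv2.resize(im[110:260,230:370],None,fx=4,fy=4,interpolation=cv2.INTER_CUBIC)[:,:,::-1])
E
```

```text
f0 [ 0.28  0.07 -1.22]
262 -0.2499371016740104 lat -0.02 261.88338044985016
250 0.17636495419638232 lat -0.08 249.79824208110185
238 -0.475148018384554 lat -0.47 237.83773065398123
226 -0.8054074458922804 lat 0.12 225.83402777965605
218 0.19829412294925386 lat -0.23 217.8290002027031
210 -0.5664758664247798 lat -0.33 209.79090678750913
203 -0.587745115871358 lat 0.14 202.83308341744953
199 0.23405397826915908 lat -0.27 198.9154535830877
197 -0.42417960498644325 lat -0.63 196.96335139915723
196 0.04623170217986128 lat -0.06 195.99185300123148
195.3 -0.07644786776034151 lat -0.30 195.28763249296347
194.8 1.9325027544931905 lat -0.05 195.0095904206869
194.4 6.809784581653581 lat -1.52 194.94265620352462
16.2667 11.291937767153385
```

View pics/s3.png

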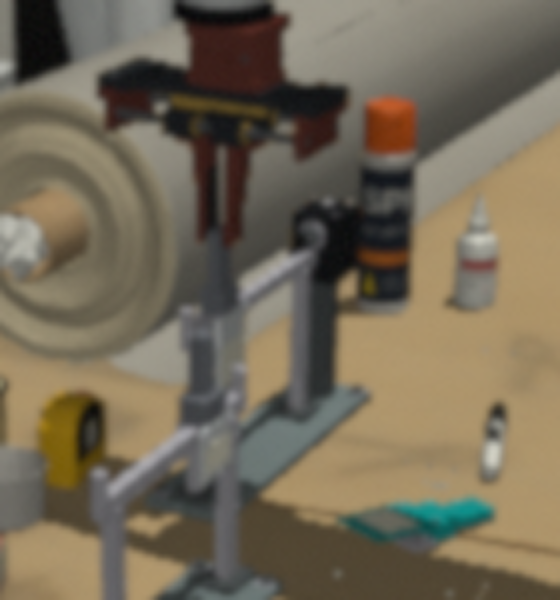

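It is seated on rail b at TCP z 195.0: Fz rises there, and the side view shows the tag straddling the rail at (215,290). Now I'll slide, feel for the plunger, press, back off gently, and check before releasing.

Run:
```python
from h import *; from rig import ctrl
np.set_printoptions(precision=2,suppress=True)
pb,tb=geom()["b"]; nb=np.array([tb[1],-tb[0]]); f0=np.array([.28,.07,-1.35])
c=ctrl.state()["position"][:2]; Z=194.85
P=lambda x:[*(c-tb*x+nb*0.004*x),Z]
def rd(n=4):
    f=F(ctrl,n)-f0; return f[:2]@tb,f[:2]@nb,f[2]
ctrl.move_straight(P(0),feed=20); print("start",np.array(rd()))
base=None
for x in (40,85):
    ctrl.move_straight(P(x),feed=90); r=rd(); print(x,np.array(r))
    if r[0]>6: break
hist=[r[0]]; 
while x<140:
    x+=2; ctrl.move_straight(P(x),feed=40); r=rd(3); print(x,np.array(r))
    if r[0]-np.median(hist)>1.8: break
    hist.append(r[0])
b=np.median(hist[-6:]); print("base",b)
while x<145:
    r=rd(4); pr=r[0]-b
    if pr>7.2: break
    x+=min(1.,max(.3,(8-pr)*.35)); ctrl.move_straight(P(x),feed=20)
    print("press x %.2f"%x,np.array(r))
for _ in range(6): r=rd(10); print("hold",np.array(r),r[0]-b)
print("clock",ctrl.state()["clock"],ctrl.state()["position"],x)
np.save("x.npy",[x,*c,b])
```

```text
start [-0.48 -0.47  4.91]
40 [ 0.82 -0.37  7.02]
85 [ 1.41 -0.53  7.65]
87 [ 2.37 -0.09  8.  ]
89 [ 3.74 -0.15  8.17]
base 1.8924747627594747
press x 90.00 [ 3.65 -0.17  7.72]
press x 91.00 [ 3.84 -0.31  7.74]
press x 92.00 [ 4.77 -0.38  8.19]
press x 93.00 [ 4.31 -0.34  8.29]
press x 94.00 [4.   0.08 8.26]
press x 95.00 [ 3.96 -0.2   7.95]
press x 96.00 [ 3.78 -0.36  8.11]
press x 97.00 [ 3.8  -0.29  7.92]
press x 98.00 [ 3.71 -0.31  7.79]
press x 99.00 [ 4.12 -0.71  7.95]
press x 100.00 [ 3.91 -0.45  8.02]
press x 101.00 [ 4.27 -0.35  7.67]
press x 102.00 [ 4.3  -0.17  8.19]
press x 103.00 [ 3.97 -0.29  7.84]
press x 104.00 [ 3.77 -0.63  8.21]
press x 105.00 [ 4.11 -0.12  8.08]
press x 106.00 [ 4.26 -0.31  7.78]
press x 107.00 [ 3.52 -0.58  7.5 ]
press x 108.00 [ 3.91 -0.71  8.03]
press x 109.00 [ 3.67 -0.36  7.63]
press x 110.00 [ 4.41 -0.45  8.11]
press x 111.00 [ 4.17 -0.35  7.8 ]
press x 112.00 [3.83 0.06 8.06]
press x 113.00 [4.28 0.08 8.15]
press x 114.00 [3.98 0.21 8.53]
press x 115.00 [ 4.37 -0.16  8.04]
press x 116.00 [ 3.96 -0.65  7.85]
press x 117.00 [ 3.8  -0.12  8.04]

[... 566 characters left out ...]
x 134.00 [ 3.74 -0.07  7.95]
press x 135.00 [ 4.1  -0.39  8.26]
press x 136.00 [ 3.9  -0.5   8.19]
press x 137.00 [ 3.99 -0.7   8.  ]
press x 138.00 [ 3.59 -0.41  8.07]
press x 139.00 [ 3.65 -0.27  7.85]
press x 140.00 [ 3.86 -0.37  8.31]
press x 141.00 [ 4.24 -0.17  7.99]
press x 142.00 [ 4.27 -0.35  7.39]
press x 143.00 [ 4.74 -0.46  7.07]
press x 144.00 [ 4.43 -0.24  6.77]
press x 145.00 [4.51 0.26 6.64]
hold [5.12 0.12 6.83] 3.2305559390339202
hold [5.17 0.09 6.47] 3.2804067267087462
hold [5.01 0.14 6.58] 3.112885140642167
hold [5.17 0.14 6.51] 3.2754592763354258
hold [5.1  0.01 6.4 ] 3.209245508777236
hold [5.29 0.16 6.66] 3.3938723464726155
clock 37.3417 [ 536.72 -222.55  195.09] 145.0
```

Almost all of that 4 N is rail drag from an 8 N downward load, so the contact reading is unclear and the tag may have slipped in the jaws. I'll look before going on.

Run:
```python
from h import *; from rig import ctrl
np.set_printoptions(precision=2,suppress=True)
pb,tb=geom()["b"]; nb=np.array([tb[1],-tb[0]])
s=ctrl.state(); cal=ctrl.calibration("wrist"); im,d=ctrl.get_image("wrist"); si,sd=ctrl.get_image("side"); ti,td=ctrl.get_image("top")
print(s["opening"],s["grasp_force"],s["clock"],s["position"],(s["position"][:2]-pb)@tb)
P=cloud(d,cal["camera_matrix"],cal["camera_from_world"]).reshape(-1,3); w=(P-s["position"])@tool(tb)
for lo,hi in((-18,0),(0,18),(26,40),(45,80)):
    k=(w[:,2]>lo)&(w[:,2]<hi)&(abs(w[:,0])<60)&(abs(w[:,1])<20); 
    if k.any(): print("tag z",lo,hi,k.sum(),"x",w[k,0].min(),w[k,0].max(),"y",w[k,1].min(),w[k,1].max())
c3=cv2.resize(si[110:240,230:370],None,fx=3,fy=3,interpolation=cv2.INTER_CUBIC)
c1=cv2.resize(ti[165:220,320:430],(420,210),interpolation=cv2.INTER_CUBIC)
w1=cv2.resize(im,(380,285))
o=np.zeros((600,800,3),np.uint8);o[:390,:420]=c3;o[390:,:420]=c1;o[:285,420:]=w1
o[290:590,420:]=cv2.resize(im[170:320,190:380],(380,300),interpolation=cv2.INTER_CUBIC)
cv2.imwrite("pics/c4.png",o[:,:,::-1])
cal=ctrl.calibration("top");P=cloud(td,cal["camera_matrix"],cal["camera_from_world"])[165:220,298:430].reshape(-1,3)
q=(P[:,:2]-pb)@tb;e=(P[:,:2]-pb)@nb
for k in range(-130,-50,4):
    m=(q>=k)&(q<k+4)&(abs(e)<14)&(P[:,2]>143)
    if m.any(): print(k,"z %.0f %.0f"%(np.median(P[m,2]),P[m,2].max()),"e %.0f..%.0f"%(e[m].min(),e[m].max()))
```

```text
11.382991174656546 30.000721514225006 37.3417 [ 536.72 -222.55  195.09] -90.76753148998823
tag z -18 0 750 x -8.494822487033954 23.227462072655236 y -15.155245291073182 14.22137496531834
tag z 0 18 1516 x -55.43919534138279 30.68290065342567 y -10.677819140927506 9.737973989546866
tag z 26 40 416 x 2.018471231266319 45.41097661004775 y -12.25381457056236 12.157783728136389
tag z 45 80 300 x -20.789305425189017 59.879462518394014 y -19.616516140840957 19.81958173745176
-90 z 147 147 e -10..-10
-86 z 160 172 e -11..-5
-82 z 209 221 e -10..14
-78 z 174 219 e -10..5
-74 z 201 555 e -13..11
-70 z 554 558 e -13..11
-66 z 552 558 e -13..12
-62 z 431 559 e -14..14
-58 z 307 560 e -14..13
-54 z 552 557 e -14..12
```

View pics/c4.png

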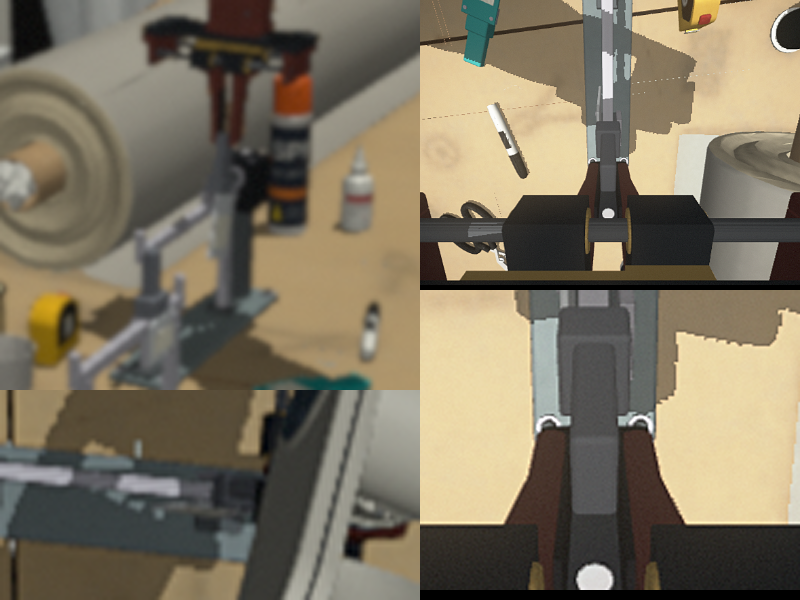

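The tag has slipped and tilted in the jaws because the rail drag was too high. I'll measure the lag, then regrip it level on the rail with a firmer grip and less downward load.

```bash
cat >> h.py <<'E'
def tagprof(ctrl,verbose=1):
    tb=geom()["b"][1]; s=ctrl.state(); cal=ctrl.calibration("wrist"); im,d=ctrl.get_image("wrist")
    return prof(d,cal["camera_matrix"],cal["camera_from_world"],s["position"],tb)
def prof(d,K,T,p,tb):
    w=(cloud(d,K,T).reshape(-1,3)-p)@tool(tb); out=[]
    for lo in range(-28,44,4):
        k=(w[:,2]>=lo)&(w[:,2]<lo+4)&(abs(w[:,1])<4)&(abs(w[:,0])<70)
        if k.sum()>4: out.append((lo,int(k.sum()),round(float(np.percentile(w[k,0],3)),1),round(float(np.percentile(w[k,0],97)),1)))
    return out
E
python3 - <<'E'
from h import *; from rig import ctrl
f=np.load("pics/w2.npz"); tb=geom()["b"][1]
print("before",prof(f["d"],f["K"],f["T"],np.array([553.37,-79.17,343.99]),tb))
print("now",tagprof(ctrl))
E
```

```text
before [(-24, 388, -10.7, 11.7), (-20, 383, -11.9, 12.8), (-16, 51, 12.3, 13.3), (-12, 46, 12.5, 13.2), (-8, 39, 12.4, 13.2), (-4, 42, 12.3, 13.3), (0, 35, 12.4, 13.2), (4, 35, 12.5, 13.3), (8, 34, 12.5, 13.3), (12, 28, 12.6, 13.3), (16, 33, 12.5, 13.2), (20, 40, 12.6, 14.2), (24, 51, 12.7, 15.1), (28, 24, 14.6, 15.2), (32, 20, 14.5, 15.2), (36, 23, 14.4, 15.3), (40, 9, 14.7, 15.0)]
now [(-28, 84, 10.5, 15.6), (-24, 443, -0.9, 16.6), (-20, 261, -8.0, 18.0), (-16, 86, 17.4, 19.4), (-12, 70, 18.8, 20.5), (-8, 76, 19.9, 21.9), (-4, 68, 21.3, 23.1), (0, 61, 22.6, 24.1), (4, 66, 23.7, 25.6), (8, 44, 25.0, 26.6), (12, 380, -53.2, 27.2), (16, 278, -44.2, 30.7), (20, 46, 30.4, 32.3), (24, 46, 31.5, 33.3), (28, 46, 33.1, 34.7), (32, 24, 34.4, 35.1), (40, 372, 35.0, 69.1)]
```

The tag has pitched about 17° in the grip, and its leading edge is on the rail. I'll release it gently so it settles flat on the rail. Then I'll push the grey block's end from behind with closed fingertips at plunger height, which puts no pitching moment on it.

Run:
```python
from h import *; from rig import ctrl
np.set_printoptions(precision=2,suppress=True)
pb,tb=geom()["b"]
ctrl.gripper_to(8,squeeze=3); ctrl.hold(.3); print("soft",tagprof(ctrl)[4:8])
ctrl.gripper_to(36); ctrl.hold(.2)
print("open",tagprof(ctrl)); s=ctrl.state(); print(s["clock"],s["position"],(s["position"][:2]-pb)@tb,s["opening"],s["wrist_force"])
```

```text
soft [(-12, 89, 19.4, 21.6), (-8, 75, 20.9, 22.7), (-4, 65, 22.0, 24.0), (0, 67, 23.3, 25.3)]
open [(-24, 505, 13.0, 35.7), (-20, 348, 11.8, 36.9), (-16, 32, 36.6, 37.2), (-12, 29, 36.4, 37.2), (-8, 32, 36.6, 37.1), (-4, 30, 36.5, 37.1), (0, 25, 36.6, 37.1), (4, 20, 36.5, 37.1), (8, 26, 36.7, 37.1), (12, 469, -52.7, 36.8), (16, 259, -43.1, 36.9), (20, 106, -19.2, 38.2), (24, 216, -17.1, 38.9), (28, 16, 12.1, 39.2), (32, 14, 38.7, 39.1), (36, 15, 38.7, 39.1), (40, 415, 39.0, 69.2)]
38.9417 [ 536.34 -223.18  194.88] -91.43396557595214 35.89705194240075 [ 0.79 -0.11 -0.63]
```

The tag is level again, with its origin at rack y ≈ -67 and the block face 4 to 10 mm from the plunger. Next I'll push from behind.

Run:
```python
from h import *; from rig import ctrl
np.set_printoptions(precision=2,suppress=True)
pb,tb=geom()["b"]; nb=np.array([tb[1],-tb[0]])
p=ctrl.state()["position"]; P=lambda x,z:[*(p[:2]+tb*x-nb*.004*x),z]   # x = tool x from here
ctrl.move_straight(P(0,245),feed=120); ctrl.gripper_to(0,squeeze=20)
X=39.1+10+5; ctrl.move_straight(P(X,245),feed=120); ctrl.move_straight(P(X,200),feed=120); ctrl.move_straight(P(X,180),feed=60)
f0=F(ctrl,10); print("pre",f0,ctrl.state()["opening"],ctrl.state()["clock"])
def rd(n=4):
    f=F(ctrl,n)-f0; return np.array([f[:2]@tb,f[:2]@nb,f[2]])
X-=3; ctrl.move_straight(P(X,180),feed=30); r=rd(3)
while ctrl.state()["clock"]<53 and X>15:
    X-=1 if r[0]<2.5 else min(.8,max(.2,(8.3-r[0])*.35)); ctrl.move_straight(P(X,180),feed=30); r=rd(3)
    print("%.1f"%X,r)
    if r[0]>7.6: break
t0=ctrl.state()["clock"]
while ctrl.state()["clock"]<t0+1.15:
    r=rd(6); print("hold",r)
    if r[0]<7 or r[0]>9.6: X-=(8.3-r[0])*.3; ctrl.move_straight(P(X,180),feed=20)
print("pressed",t0,ctrl.state()["clock"],X)
ctrl.move_straight(P(X+7,180),feed=12); print("back",rd(3))
ctrl.move_straight(P(X+22,180),feed=60); ctrl.move_straight(P(X+22,270),feed=150); ctrl.hold(.2)
s=ctrl.state(); print(s["clock"],s["position"],(s["position"][:2]-pb)@tb)
cal=ctrl.calibration("wrist"); im,d=ctrl.get_image("wrist"); si,_=ctrl.get_image("side")
w=cloud(d,cal["camera_matrix"],cal["camera_from_world"]).reshape(-1,3)
m=(w[:,2]>205)&(w[:,2]<222)&(np.abs((w[:,:2]-pb)@nb)<15); q=(w[m,:2]-pb)@tb; print("tab top",m.sum(),q.min() if m.any() else 0,q.max() if m.any() else 0)
o=np.zeros((420,560+240,3),np.uint8); o[:,:560]=im; o[:280,560:]=cv2.resize(si[110:250,250:370],(240,280),interpolation=cv2.INTER_CUBIC)
cv2.imwrite("pics/end.png",o[:,:,::-1])
```

```text
pre [-0.12  0.    0.41] 0.5625958780707051 41.975
50.1 [-0.19  0.1  -0.37]
49.1 [-0.03 -0.47 -0.3 ]
48.1 [ 0.05  0.12 -0.76]
47.1 [ 0.57  0.12 -0.17]
46.1 [ 0.98 -0.05  0.68]
45.1 [ 0.48 -0.13  0.22]
44.1 [ 1.31 -0.21  0.38]
43.1 [1.13 0.32 0.31]
42.1 [0.71 0.69 0.08]
41.1 [0.28 0.43 0.57]
40.1 [0.71 0.14 0.15]
39.1 [ 0.99 -0.03  0.53]
38.1 [1.24 0.06 0.62]
37.1 [1.79 0.09 1.61]
36.1 [2.49 0.42 2.75]
35.1 [3.07 0.24 4.88]
34.3 [4.22 0.39 5.51]
33.5 [4.78 0.34 6.68]
32.7 [ 4.91 -0.31  8.09]
31.9 [ 5.08 -0.22  9.03]
31.1 [ 5.9   0.37 10.03]
30.3 [ 6.57  0.28 10.54]
29.7 [ 6.05  0.08 11.19]
28.9 [ 7.06  0.87 11.4 ]
28.5 [ 7.28  0.18 12.24]
28.1 [ 7.2   0.43 12.61]
27.7 [ 7.75  0.12 13.11]
hold [ 8.15  0.55 13.05]
hold [ 8.16  0.24 13.1 ]
hold [ 7.6   0.63 12.98]
hold [ 7.89  0.79 13.4 ]
hold [ 8.13  0.8  13.44]
hold [ 7.86  0.42 13.45]
hold [ 7.94  0.55 13.37]
hold [ 8.38  0.88 13.18]
hold [ 8.25  0.34 13.13]
hold [ 8.16 -0.03 13.43]
hold [ 7.86  0.49 13.25]
hold [ 8.38  0.59 13.08]
pressed 50.375 51.575 27.72934381501398
back [3.7  0.35 5.62]
53.7083 [ 541.68 -173.64  268.83] -41.616526821228895
tab top 133 -57.92083720028426 -54.0589103312043
```

View pics/end.png

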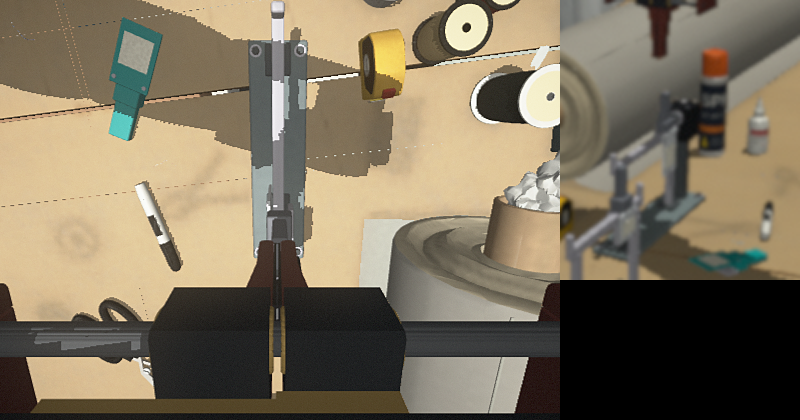

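The tag mostly tilted under the push: Fz reached 13 N, so the plunger force was too low to count. About 7 s remain. I'll regrip the tab low at 60 N and press straight in, using the 2 N/mm spring rate, then ease off, release and hand in.

Run:
```python
from h import *; from rig import ctrl
np.set_printoptions(precision=2,suppress=True)
pb,tb=geom()["b"]; nb=np.array([tb[1],-tb[0]]); p=ctrl.state()["position"]; ck=lambda:ctrl.state()["clock"]
P=lambda x,z:[*(p[:2]-tb*x+nb*.004*x),z]; X=25.5; log=[]
ctrl.gripper_to(24,squeeze=60); log.append(ck())
ctrl.move_straight(P(X,255),feed=150); ctrl.move_straight(P(X,192),feed=170)
f0=F(ctrl,3); log.append(ck())
ctrl.gripper_to(4); log.append(ck())
def rd(n=2): f=F(ctrl,n)-f0; return f[:2]@tb,f[2]
r=rd()
while ck()<58.6 and r[0]<2.2:
    X+=2; ctrl.move_straight(P(X,192),feed=60); r=rd(); log.append((ck(),X,*np.round(r,2)))
for _ in range(3):
    if 6.8<r[0]<10 or ck()>59.0: break
    X+=np.clip((8.4-r[0])/2.1,-3,3); ctrl.move_straight(P(X,192),feed=40); r=rd(); log.append((ck(),X,*np.round(r,2)))
t0=ck()
while ck()<min(t0+1.0,max(59.5,t0+.5)): r=rd(4); log.append(("hold",ck(),*np.round(r,2)))
ctrl.move_straight(P(X-3.8,192),feed=25); log.append(("back",ck()))
ctrl.gripper_to(24); log.append(("open",ck()))
if ck()<60.4: ctrl.move_straight(P(X-3.8,205),feed=100)
s=ctrl.state(); print(log); print(s["clock"],s["position"],s["opening"],s["grasp_force"])
if s["clock"]<60.8: print(tagprof(ctrl))
print(ctrl.hand_in(),ck())
```

```text
[54.3833, 55.3, 55.6583, (55.975, 27.5, np.float64(2.61), np.float64(6.4)), (56.2583, np.float64(30.254807195397266), np.float64(2.42), np.float64(6.73)), (56.5417, np.float64(33.10040511386839), np.float64(5.03), np.float64(7.74)), (56.825, np.float64(34.70430087829911), np.float64(7.91), np.float64(8.53)), ('hold', 56.8917, np.float64(7.15), np.float64(8.05)), ('hold', 56.9583, np.float64(7.5), np.float64(8.07)), ('hold', 57.025, np.float64(7.14), np.float64(8.01)), ('hold', 57.0917, np.float64(7.1), np.float64(8.25)), ('hold', 57.1583, np.float64(7.57), np.float64(8.39)), ('hold', 57.225, np.float64(7.53), np.float64(8.29)), ('hold', 57.2917, np.float64(6.94), np.float64(8.47)), ('hold', 57.3583, np.float64(7.37), np.float64(8.47)), ('hold', 57.425, np.float64(7.2), np.float64(8.59)), ('hold', 57.4917, np.float64(7.28), np.float64(8.44)), ('hold', 57.5583, np.float64(7.89), np.float64(8.2)), ('hold', 57.625, np.float64(6.8), np.float64(7.72)), ('hold', 57.6917, np.float64(6.63), np.float64(8.04)), ('hold', 57.7583, np.float64(7.43), np.float64(8.5)), ('hold', 57.825, np.float64(7.26), np.float64(8.65)), ('back', 58.125), ('open', 58.5583)]
58.8417 [ 538.76 -204.6   205.7 ] 23.90522779539444 0.0
[(-12, 644, -11.0, 12.6), (-8, 63, -2.2, 13.5), (-4, 37, 12.8, 13.5), (0, 36, 12.7, 13.6), (4, 36, 12.8, 13.4), (8, 31, 13.0, 13.6), (12, 28, 12.8, 13.5), (16, 31, 12.7, 13.5), (20, 25, 12.8, 13.6), (24, 395, -61.8, 13.1), (28, 93, -44.1, 13.4), (32, 101, -38.0, 14.9), (36, 29, 13.3, 15.4), (40, 21, 14.9, 15.5)]
the job is handed in; nothing more can be done
the job is handed in; nothing more can be done
```

The job is handed in at about 59 s, but I can't confirm that the switch press counted. The long tag is on the right rail and level, left by the plunger, with the gripper open. The last press read about 7.3 N along the rail for 1 s. About 8 N of downward load was adding drag, so the plunger itself probably saw only about 3 to 5 N, against the 4 N minimum and the 8 N asked. Earlier, the tag tilted in the grip while sliding, and I let go and regripped it on the rail; I don't believe it came off.

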